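# Lock the bayonet cap onto the tank

### The arm

A 6-joint arm with a two-finger parallel gripper is mounted at the origin on the work surface. World frame = base frame: x ahead of the robot, y to its left, z up, the work surface at z = 0. Lengths are in m, angles in rad, forces in N, time in s.
With the tool pointing down it reaches from about 0.325 to 0.9 m from the base axis. Payload 6.1 kg.
Tool frame: the origin (TCP) lies midway between the tips of the shut fingers; the grasp point (between the pads) lies 19 mm behind it; z points along the fingers, y is the line along which they close (so a half turn about z gives the same grasp; the last joint's range is limited). The gripper opens to 85 mm and grips with 20 to 120 N. Pads are 22 mm wide; open, the fingers measure 114 mm over their backs; the gripper's body (76 mm by 85 mm) begins 54 mm behind the grasp point. The pads swing forward as they close: fully open they stand 13 mm farther back than shut.
Start: joints at [1.06, 0.22, 1.526, -0, 1.395, -0.126], TCP at [0.235, 0.579, 0.231] pointing down, gripper open.
Joint ranges: [-2.98, 2.98], [-0.91, 2.08], [0.09, 2.57], [-1.24, 4.39], [0.2, 2.65], [-2.68, 2.68]. Speed limits (rad/s): [2.57, 2.57, 3.01, 3.14, 3.14, 3.14].

### API

Orientations are given as a rotation vector (axis times angle).
In Python, from workcell import telemetry, read_camera, arm gives the robot as it stands.
- The arm moves only by the shell command python3 -m handwheel 'ROWS'. ROWS is JSON, a list that holds one entry, the list of rows, each a list of 5 numbers: the shift along the world's x, y, z in cm, then the turn about the world's z in degrees, then the opening, from 0 (shut) to 1 (fully open). A call has 1 to 8 rows; each row shifts and turns the commanded pose from where the row before left it; what a row does not reach is not made up. A row lasts 1/8 s, in which the tool goes at most 62.5 mm and 10.7 degrees, less where a joint would pass 70% of its speed; a pose out of reach is approached as far as the arm can. A call is refused whole if a number of a shift passes 6.25 or a number of a turn 10.7, either way. A call with a gripper value outside its range is refused whole. The fingers move at their own pace and stop on an object; the grip force is fixed at half the most. Time passes only in rows, so rows that do not move let the fingers close. It gives the time, the measured TCP pose, the force, the opening and the grip force at its end, in the units of the state.
- telemetry.sense(): the state, without advancing time (a new reading comes with each control period).
- read_camera(name): name is "side" or "top"; returns a dict with "pixels" (420x560x3 uint8, blue, green, red), "vfov" (degrees; the focal length in pixels is half the picture's height over the tangent of half this angle, whatever the lens; pixels are square), "cx", "cy" (the principal point, pixels), "position" and "attitude" of the camera in the world. Camera axes: x right, y down, z forward; pixel columns grow to the right and rows downward; lengths in m; the calibration is good to about 2 mm. A picture is of the moment at which its call begins. There is no depth.
- arm.finish_job(): hands the job in; it is judged then, once.
The state is a dict: "time_s": time; "joints": joint angles; "qvel": joint speeds; "joint_torque": joint torques, N m; "eef_pos": TCP position; "ee_rot": TCP orientation; "contact_force": force on the tool from outside, world axes, zero at the start; "moment": the same for the moment, N m; "width": finger opening in m; "finger_force": force on a finger pad.
Only numpy, scipy, OpenCV 4.12 (cv2) and the standard library are available. Lean on these libraries where they do the work, as an engineer would, in place of code of your own. Each camera call takes 0.05 s, during which the arm holds its last target. There are 200 camera calls.

### The job

Close the red tank with its own cap, the black one with the yellow grip bar: set it into the filler neck, gently feel for where its two lugs drop through the gaps, press it down against the spring and twist it clockwise about a quarter turn past the click, so that it springs up locked and stays, then let go. Do not force it, and leave the old grey cap, the paint can and the roll of tape where they are.

Things in the scene. Friction and masses are not known exactly. Their poses are not given: they have to be found in the camera images.
- cap: Loose tank cap standing upright on the bench, black plate 76 mm across, yellow grip bar on top. Origin: centre of the stem's underside, z up. Stem 35 mm across, z 0 to 24 mm; two lugs at its foot along +x and -x, reaching 25 mm from the axis, 10 mm wide, 5 mm high; plate z 24 to 30 mm, edge ridges down to 22 mm. Same after half a turn. 0.1 to 0.2 kg.
- cap_grip (a point): Middle of the cap's yellow grip bar, 45 mm above the cap's origin, axes as the cap's. The bar runs along x, 58 mm long, 16 mm thick in y, from 30 to 60 mm above the cap's origin.
- tank: Red tank, fixed to the bench, 250 mm (x) by 170 mm (y), its top 106 mm above the bench; origin on the bench under the middle of the filler neck, z up. A black carrying handle, a bar along y, crosses the top at x = +105 mm and reaches up to 135 mm above the bench.
- neck (a point): Centre of the filler neck's top rim, 150 mm above the tank's origin, axes as the tank's. Steel collar, 62 mm across, bore 54 mm; the lip at its top leaves a 39 mm hole with two opposite gaps 14 mm wide for the lugs, a white tick outside each. Gaps lie along the tank's +x and -x, but turned up to 0.65 rad either way: not measured, differs each time. The collar cannot turn.
- disc (a point): Centre of the top of the sprung black disc in the neck when free, 5 mm below the rim (this point does not move). It pushes the cap's foot up with 4 N at first touch plus 1 N per mm, stroke 14 mm, then stops hard (18 N before that). More than 60 N between cap and tank (contact forces summed; about 0.8 N m against the end stop) damages them.
- pocket (a point): On the neck's axis, where the cap's foot is when locked: 9 mm below the rim. Foot depths below the rim: 0 lugs resting on the lip; 5 mm standing in the gaps on the disc; 12 mm or more to turn under the lip; 14 mm or more to pass the click tooth; locked it springs up to 9 mm. Locked is 1.4 rad clockwise from above (negative about z) from the gaps, 0.09 rad play, hard stop beyond.
- old_cap: Bystander: a worn grey cap with a blue grip bar, same size but with no lugs; it does not fit. Origin at the centre of its underside.
- paint_can: Bystander: red paint can, 84 mm across, 110 mm tall, origin under its centre.
- tape: Bystander: green roll of tape lying flat, 100 mm across, 45 mm high, origin under its centre.
Not all that is in view belongs to the job. What is shaped like the cap but pink or purple is not meant.

How it is judged:
On the way, in this order (a step that is already met when the one before it is completed fails the run):
1. the cap is lifted clear of the bench (height (world z) of cap above 0.05 m), for 0.1 s.
2. the cap's lugs have dropped into the gaps of the neck (horizontal distance between cap and neck below 0.004 m and z of cap in the frame of neck below -0.003 m and angle between the x axis of cap and the x axis of tank, either way round below 0.85 rad), for 0.05 s.
At the end, for the whole second after the job is handed in: The cap is locked in the neck: turned past the click and sprung up into the pocket, its foot 9 mm (within 1.7 mm) below the rim, within 4 mm of the neck's axis, level within 0.12 rad, its bar turned more than 0.6 rad from the tank's long axis, at rest and released (horizontal distance between cap and neck below 0.004 m and z of cap in the frame of neck between -0.0107 and -0.0073 m and angle between the x axis of cap and the x axis of tank, either way round above 0.6 rad and angle between cap's own z axis and vertical below 0.12 rad and linear speed of cap below 0.02 m/s); the robot touches nothing.
It fails at once if the cap is forced: more than 60 N between cap and tank (contact force between cap and tank above 60 N).
It fails at once if the old grey cap, the paint can or the tape roll is pushed more than 20 mm out of its place (distance of any of old_cap, paint_can, tape from where it was at the start of the episode above 0.02 m).
It also fails if it takes over 72 s, if anything falls off the work surface, if the arm or the gripper's body presses on something with over 40 N, if the wrist force passes 120 N, or if a joint passes its speed limit or range.

## Working session

There is one attempt and no reset: what is moved stays moved. The work goes in short steps, Python scripts to look and compute and a shell command to move; the robot and the scene stay as the last step left them, time stands still between calls to the robot, and variables do not carry over. Pictures are saved under pics/ and viewed, at most 10 in all, crops included, and the job is handed in when it is done.

```bash
mkdir -p pics; cat > h.py <<'E'
import numpy as np,cv2,pickle
from workcell import telemetry,read_camera,arm
from scipy.spatial.transform import Rotation as R
def grab(n,fn):
    c=read_camera(n); c['pixels']=np.array(c['pixels']); cv2.imwrite(f'pics/{fn}.png',c['pixels']); pickle.dump(c,open(f'pics/{fn}.pkl','wb')); return c
def load(fn): return pickle.load(open(f'pics/{fn}.pkl','rb'))
def cam(c):
    a=np.array(c['attitude'],float)
    M=a if a.shape==(3,3) else (R.from_rotvec(a) if a.size==3 else R.from_quat(a)).as_matrix()
    return M,c['pixels'].shape[0]/2/np.tan(np.radians(c['vfov'])/2),np.array(c['position'])
def onplane(c,u,v,z):
    M,f,p=cam(c); d=M@np.array([(u-c['cx'])/f,(v-c['cy'])/f,1]); return p+d*(z-p[2])/d[2]
def proj(c,P):
    M,f,p=cam(c); q=M.T@(np.array(P)-p); return q[0]/q[2]*f+c['cx'],q[1]/q[2]*f+c['cy']
E
python3 - <<'E'
from h import *
for n in('top','side'):
    c=grab(n,n+'0'); print({k:v for k,v in c.items() if k!='pixels'})
a=telemetry.sense(); print(a)
E
```

```text
{'vfov': 43.28541467919564, 'cx': 279.0104187016819, 'cy': 207.293221226829, 'position': array([ 0.45514537, -0.12524466,  1.4166895 ]), 'attitude': array([-2.16786392,  2.16974862, -0.08116108])}
{'vfov': 51.35707416973247, 'cx': 279.2370322201682, 'cy': 206.53429181417755, 'position': array([0.46799892, 0.65307333, 0.70225359]), 'attitude': array([-0.18346417,  2.74832363, -1.36478371])}
{'time_s': 0.1, 'joints': array([ 1.05991990e+00,  2.21128987e-01,  1.52752429e+00, -1.12844074e-05,
        1.39471818e+00, -1.26091794e-01]), 'qvel': array([-0.00022099, -0.00082643, -0.00248717, -0.00033413, -0.00077837,
       -0.00095295]), 'joint_torque': array([ 1.05518120e-03, -4.98246539e+01, -3.90544009e+01, -1.31842057e-04,
        5.76030536e-03, -4.30344255e-05]), 'eef_pos': array([0.23432514, 0.57880477, 0.23030537]), 'ee_rot': array([-6.00588680e-01, -3.08309219e+00,  2.65862657e-03]), 'contact_force': array([-1.02535852,  0.64343768,  0.45549493]), 'moment': array([ 0.02909968, -0.02056325,  0.03647172]), 'finger_force': 0.0, 'width': 0.08518500157047969}
```

View pics/top0.png

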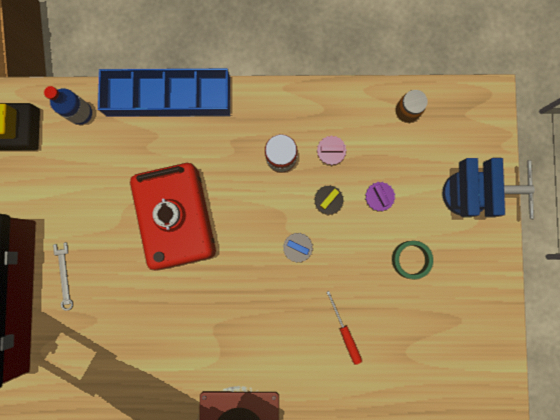

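View pics/side0.png

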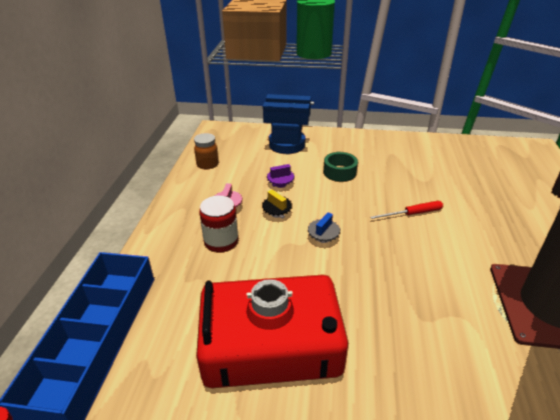

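Top view: cap (yellow bar) at (329,200), grey cap (298,247), neck (166,214), handle at (160,173), paint can (281,152), pink decoy (332,151) and purple decoy (380,197). The side view agrees: cap (277,203), neck (269,297).

```bash
python3 - <<'E'
from h import *
t=load('top0'); s=load('side0')
def blob(c,lo,hi,box):
    x0,y0,x1,y1=box; h=cv2.cvtColor(c['pixels'],cv2.COLOR_BGR2HSV)[y0:y1,x0:x1]
    m=cv2.inRange(h,lo,hi); n,l,st,ce=cv2.connectedComponentsWithStats(m); i=1+np.argmax(st[1:,4])
    k=(l==i).astype(np.uint8); cn=max(cv2.findContours(k,0,2)[0],key=cv2.contourArea); r=cv2.minAreaRect(cn)
    return ce[i]+[x0,y0],st[i,4],cv2.boxPoints(r)+[x0,y0]
for n,c,b in(('t',t,(305,175,355,225)),('s',s,(255,180,300,225))):
    ce,a,bx=blob(c,(22,120,90),(35,255,255),b); print(n,ce,a)
    for z in(.045,.06): print(z,onplane(c,*ce,z))
    if n=='t': P=[onplane(c,*p,.06)[:2] for p in bx]; print(np.round(P,4)); 
    if n=='t':
        e=[P[1]-P[0],P[2]-P[1]]; L=max(e,key=np.linalg.norm); print('bar yaw',np.arctan2(L[1],L[0]),[np.linalg.norm(x) for x in e])
# tank orientation: red blob in top
ce,a,bx=blob(t,(0,150,60),(8,255,255),(120,150,225,280)); P=np.array([onplane(t,*p,.106)[:2] for p in bx]);print('tank',np.round(P,3),P.mean(0))
for i in(0,1): e=P[i+1]-P[i];print(np.linalg.norm(e),np.arctan2(e[1],e[0]))
for n,u in(('t',(166,214)),('s',(269,292))): print('neck',onplane(t if n=='t' else s,*u,.15))
a=cv2.resize(t['pixels'][190:240,140:195],None,fx=8,fy=8,interpolation=2); b=cv2.resize(s['pixels'][270:330,235:305],None,fx=6,fy=6,interpolation=2)
H=max(a.shape[0],b.shape[0]); pad=lambda i:cv2.copyMakeBorder(i,0,H-i.shape[0],0,0,0)
o=np.hstack([pad(a),pad(b)])[:, :]; o=cv2.resize(o,None,fx=.9,fy=.9); print(o.shape); cv2.imwrite('pics/crop1.png',o)
E
```

```text
t [329.25766871 198.16564417] 163
0.045 [ 0.60160506 -0.23617848  0.045     ]
0.06 [ 0.60000346 -0.23496537  0.06      ]
[[ 0.5839 -0.2084]
 [ 0.6282 -0.2479]
 [ 0.616  -0.2614]
 [ 0.5718 -0.2218]]
bar yaw -0.7285192041893216 [np.float64(0.05938667393335676), np.float64(0.018164107636458728)]
s [276.23636364 194.9       ] 110
0.045 [ 0.60578828 -0.25380432  0.045     ]
0.06 [ 0.60264362 -0.23310734  0.06      ]
tank [[0.655 0.274]
 [0.691 0.102]
 [0.45  0.049]
 [0.415 0.217]] [0.55270929 0.16060541]
0.1752573523808262 -1.3634741379917479
0.24654295869135057 -2.9229566413807757
neck [0.55274998 0.16526172 0.15      ]
neck [0.55634144 0.16712985 0.15      ]
(360, 774, 3)
```

View pics/crop1.png

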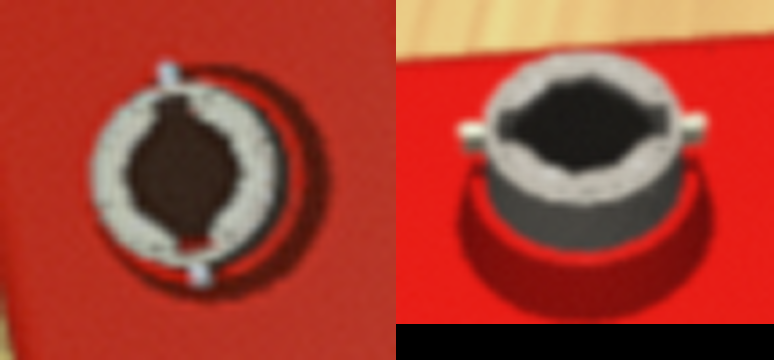

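The crop shows the collar centre at about (165.3,214.2) in the top picture, with ticks at (163.3,200.1) and (167.9,228.1). In the side picture the ticks are at (248.9,294.6) and (290.2,293.7).

```bash
python3 - <<'E'
from h import *
t=load('top0'); s=load('side0')
for c,a,b in((t,(163.3,200.1),(167.9,228.1)),(s,(248.9,294.6),(290.2,293.7))):
  for z in(.15,.145):
    A=onplane(c,*a,z);B=onplane(c,*b,z);d=A-B;print(z,A,B,(A+B)/2,np.linalg.norm(d),np.arctan2(d[1],d[0]))
print(onplane(t,165.3,214.2,.15), onplane(s,235+(583-396)/5.4,270+125/5.4,.15))
for n,uv,z in(('old',(298,246),.045),('paint',(281,150),.11),('pink',(332,150),.04),('purple',(380,196),.04)): print(n,onplane(t,*uv,z))
r=R.from_rotvec(telemetry.sense()['ee_rot']).as_matrix(); print(np.round(r,3),np.arctan2(r[1,1],r[0,1]))
E
```

```text
0.15 [0.58640777 0.17243528 0.15      ] [0.51877654 0.16004179 0.15      ] [0.55259216 0.16623853 0.15      ] 0.06875740564768155 0.1812400754033911
0.145 [0.5869259  0.17361031 0.145     ] [0.51902771 0.1611679  0.145     ] [0.55297681 0.1673891  0.145     ] 0.06902881156695508 0.18124007540339176
0.15 [0.58845024 0.17704941 0.15      ] [0.52093156 0.16622528 0.15      ] [0.5546909  0.17163734 0.15      ] 0.06838080351644758 0.1589605904726642
0.145 [0.58954078 0.17273958 0.145     ] [0.5214108  0.16181745 0.145     ] [0.55547579 0.16727851 0.145     ] 0.0689999104296518 0.1589605904726633
[0.55226926 0.16694358 0.15      ] [0.55491606 0.16947201 0.15      ]
old [ 0.47745272 -0.15442902  0.045     ]
paint [ 0.71611502 -0.11132852  0.11      ]
pink [ 0.72967653 -0.24490231  0.04      ]
purple [ 0.60758741 -0.36888178  0.04      ]
[[-0.927  0.375 -0.001]
 [ 0.375  0.927 -0.002]
 [ 0.    -0.002 -1.   ]] 1.1860138706243397
```

```bash
python3 -m handwheel '[[[1.8,-4,0,-1,1],[1.8,-4,0,-1,1],[1.8,-4,0,-1,1],[1.8,-4,0,-1,1],[1.8,-4,0,-1,1],[1.8,-4,0,-1,1],[1.8,-4,0,-1,1],[1.8,-4,0,-1,1]]]' ; python3 -m handwheel '[[[1.8,-4,0,-1,1],[1.8,-4,0,-1,1],[1.8,-4,0,-1,1],[1.8,-4,0,-1,1],[1.8,-4,0,-1,1],[1.8,-4,0,-1,1],[1.8,-4,0,-1,1],[1.8,-4,0,-1,1]]]'; python3 -m handwheel '[[[2,-4,0,-1,1],[2,-4,0,-1,1],[2,-4,0,-1,1],[2,-4,-2,-1,1],[0,0,-2,0,1],[0,0,0,0,1]]]'
```

```text
time_s: 1.1
eef_pos: [0.3788, 0.2579, 0.231]
ee_rot: [-0.815, -3.034, 0.0]
contact_force: [0.4, -0.1, 0.3]
width: 0.0854
finger_force: 0.0
time_s: 2.1
eef_pos: [0.5228, -0.062, 0.2309]
ee_rot: [-1.025, -2.969, -0.0]
contact_force: [-0.3, 0.1, -0.2]
width: 0.0854
finger_force: 0.0
time_s: 2.85
eef_pos: [0.6006, -0.2195, 0.1879]
ee_rot: [-1.125, -2.926, -0.002]
contact_force: [-0.7, -0.6, -0.6]
width: 0.0854
finger_force: 0.0
```

```bash
python3 -m handwheel '[[[0.1,-1.5,-3,0,1],[0,0,-4,0,1],[0,0,-4,0,1],[0,0,-2.4,0,1],[0,0,-1.2,0,1],[0,0,-0.7,0,1],[0,0,0,0,1]]]'; python3 -m handwheel '[[[0,0,0,0,0],[0,0,0,0,0],[0,0,0,0,0],[0,0,0,0,0],[0,0,0,0,0],[0,0,0,0,0],[0,0,0,0,0],[0,0,0,0,0]]]'
```

```text
time_s: 3.72
eef_pos: [0.6041, -0.2356, 0.0391]
ee_rot: [1.126, 2.932, -0.0]
contact_force: [0.5, -0.8, 0.5]
width: 0.0854
finger_force: 0.0
time_s: 4.72
eef_pos: [0.6038, -0.2359, 0.0386]
ee_rot: [1.127, 2.932, -0.0]
contact_force: [-1.1, -0.9, 3.1]
width: 0.0149
finger_force: 60.3
```

```bash
python3 -m handwheel '[[[0,0,1,0,0],[0,0,2.2,0,0],[0,0,4,0,0],[0,0,4,0,0],[0,0,4,0,0],[0,0,4,0,0],[0,0,1,0,0],[0,0,0,0,0]]]' ; python3 -m handwheel '[[[-0.5,4,0,5.2,0],[-0.5,4,0,5.2,0],[-0.5,4,0,5.2,0],[-0.5,4,0,5.2,0],[-0.5,4,0,5.2,0],[-0.5,4,0,5.2,0],[-0.5,4,0,5.2,0],[-0.5,4,0,5.2,0]]]'; python3 -m handwheel '[[[-0.5,4,0,5.2,0],[-0.5,3,0,4.8,0],[0,1.4,0,0,0],[0,0,0,0,0],[0,0,0,0,0]]]'
python3 - <<'E'
from h import *
t=grab('top','top1');s=grab('side','side1'); S=telemetry.sense(); print(S['eef_pos'],S['ee_rot'],S['contact_force'],S['width'])
a=cv2.resize(t['pixels'][170:250,120:210],None,fx=4.4,fy=4.4,interpolation=2); b=cv2.resize(s['pixels'][200:330,205:325],None,fx=3.2,fy=3.2,interpolation=2)
H=max(a.shape[0],b.shape[0]); pad=lambda i:cv2.copyMakeBorder(i,0,H-i.shape[0],0,0,0)
o=np.hstack([pad(a),pad(b)]); print(o.shape,a.shape); cv2.imwrite('pics/crop2.png',o)
E
```

```text
time_s: 5.72
eef_pos: [0.6037, -0.2357, 0.2409]
ee_rot: [1.126, 2.931, -0.0]
contact_force: [1.4, -0.2, -1.8]
width: 0.0146
finger_force: 59.9
time_s: 6.72
eef_pos: [0.5619, 0.0855, 0.2374]
ee_rot: [-0.008, -3.137, 0.0]
contact_force: [1.1, 0.1, -0.4]
width: 0.015
finger_force: 59.9
time_s: 7.35
eef_pos: [0.5536, 0.1672, 0.2396]
ee_rot: [0.259, -3.13, 0.001]
contact_force: [0.3, 0.7, -1.4]
width: 0.0145
finger_force: 59.9
[0.55382532 0.16710983 0.24007682] [ 2.58504664e-01 -3.13061839e+00  6.00950173e-04] [-0.72736808 -0.19865666 -0.55825185] 0.014631547821593946
(416, 780, 3) (352, 396, 3)
```

View pics/crop2.png

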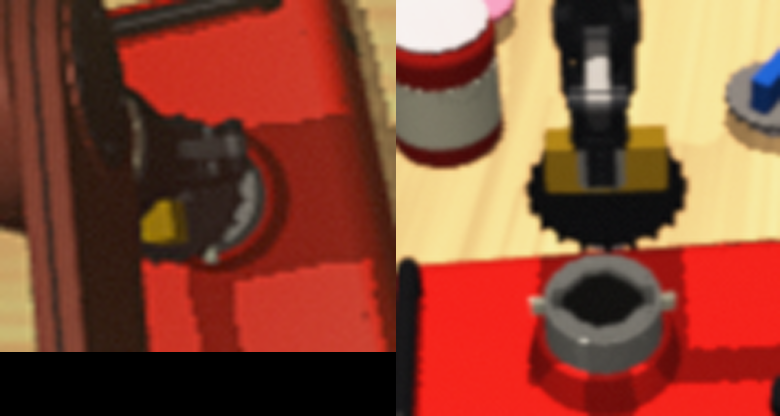

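The side crop shows the cap hanging level over the neck: bar spans x 545–667, plate 528–686 and collar 545–664 (crop pixels), so they are nearly in line. In the top view the arm hides most of the neck.

```bash
python3 - <<'E'
from h import *
s=load('side1'); tcp=np.array([.5538,.1671,.2401]); zc=tcp[2]-.0386; yaw=.166; ax=np.array([np.cos(yaw),np.sin(yaw),0]); n=np.array([-ax[1],ax[0],0])
h=cv2.cvtColor(s['pixels'],cv2.COLOR_BGR2HSV); m=cv2.inRange(h,(18,120,60),(38,255,255)); m[:235]=0;m[262:]=0;m[:,:245]=0;m[:,300:]=0
ys,xs=np.nonzero(m)
for r in range(ys.min(),ys.max()+1): print(r,xs[ys==r].min(),xs[ys==r].max(),end=' | ')
for d in(-.004,0,.004):
    print('\nd',d,[np.round(proj(s,tcp*[1,1,0]+[0,0,zc]+ax*(d+e*.029)+n*.008+[0,0,z]),1) for z in(.03,.06) for e in(-1,1)])
g=s['pixels'].max(2)<60
for r in range(258,274): 
    x=np.nonzero(g[r,235:310])[0]+235; print(r,x.min(),x.max(),end=' | ')
print('\nplate d=0',[np.round(proj(s,tcp*[1,1,0]+[0,0,zc+.026]+.038*np.array([e,0,0])),1) for e in(-1,0,1)])
# collar rim: grey extents
hs=(h[...,1]<70)&(h[...,2]>60)
for r in range(280,304,2):
    x=np.nonzero(hs[r,235:300])[0]+235; print(r,x.min(),x.max(),end=' | ')
for c in((.5535,.168),): print('\nneck',[np.round(proj(s,[c[0]+.031*e,c[1],.15]),1) for e in(-1,0,1)], [np.round(proj(s,[c[0],c[1]+.031*e,.15]),1) for e in(-1,1)])
E
```

```text
238 259 277 | 239 257 289 | 240 251 289 | 241 251 289 | 242 250 289 | 243 250 289 | 244 250 290 | 245 250 290 | 246 250 291 | 247 250 291 | 248 250 289 | 249 249 293 | 250 248 289 | 251 251 289 | 252 246 289 | 253 246 289 | 254 246 295 | 255 246 296 | 256 251 289 | 257 252 289 | 258 252 289 | 259 252 287 | 260 296 296 | 261 245 245 | 
d -0.004 [array([291. , 259.5]), array([253.3, 260.5]), array([291.2, 245. ]), array([252.4, 246. ])]

d 0 [array([288.4, 259.6]), array([250.7, 260.6]), array([288.5, 245.1]), array([249.7, 246.1])]

d 0.004 [array([285.8, 259.7]), array([248. , 260.6]), array([285.8, 245.2]), array([247. , 246.1])]
258 247 294 | 259 247 294 | 260 247 294 | 261 247 293 | 262 248 293 | 263 248 293 | 264 248 293 | 265 248 292 | 266 249 291 | 267 250 290 | 268 251 290 | 269 251 290 | 270 251 287 | 271 255 286 | 272 256 285 | 273 256 285 | 
plate d=0 [array([293.8, 260.6]), array([269.5, 258.3]), array([245.6, 256.2])]
280 264 274 | 282 260 279 | 284 257 282 | 286 255 284 | 288 253 285 | 290 252 286 | 292 252 290 | 294 248 290 | 296 249 288 | 298 252 286 | 300 252 286 | 302 252 286 | 
neck [array([289.1, 294.4]), array([270.6, 292.6]), array([252.3, 290.7])] [array([273.4, 278.9]), array([267.7, 307.1])]
```

```bash
python3 -m handwheel '[[[0.24,0,-2,0,0],[0,0,-1.5,0,0],[0,0,-1,0,0],[0,0,-0.3,0,0],[0,0,0,0,0]]]'; python3 -m handwheel '[[[0,0,-0.1,0,0],[0,0,-0.1,0,0],[0,0,-0.1,0,0],[0,0,0,0,0]]]'
python3 - <<'E'
from h import *
s=grab('side','side2');S=telemetry.sense(); print(S['eef_pos'],S['ee_rot'],S['contact_force'],S['moment'])
b=cv2.resize(s['pixels'][230:320,215:325],None,fx=6,fy=6,interpolation=2);cv2.imwrite('pics/crop3.png',b)
E
```

```text
time_s: 8.07
eef_pos: [0.556, 0.1683, 0.1922]
ee_rot: [0.262, -3.13, 0.0]
contact_force: [0.9, -0.0, -1.4]
width: 0.0148
finger_force: 59.9
time_s: 8.57
eef_pos: [0.556, 0.1683, 0.1893]
ee_rot: [0.262, -3.131, 0.0]
contact_force: [0.6, -0.0, -0.9]
width: 0.0147
finger_force: 59.9
[0.5559902  0.16828203 0.18930658] [ 2.61578908e-01 -3.13067267e+00  1.26918779e-05] [-0.11152611  0.02145009 -1.42917821] [ 0.0688336  -0.0107145  -0.01127499]
```

View pics/crop3.png

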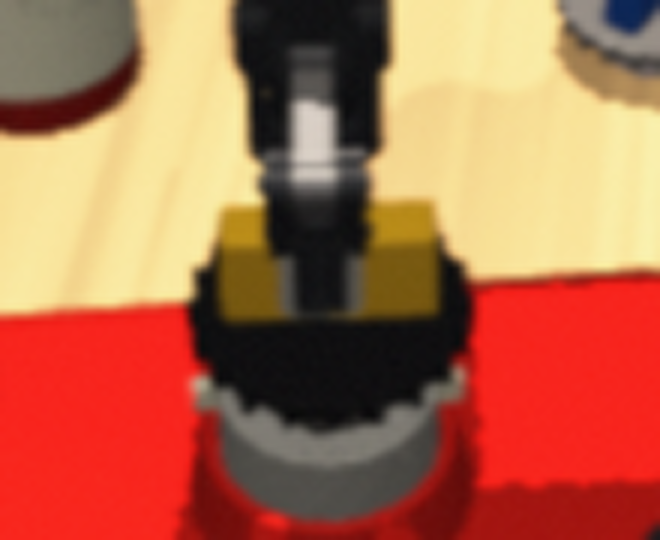

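The plate (x 190–472) is centred over the collar (219–440) to within about 1 px of the crop. I'll feel downward.

```bash
for i in 1 ; do python3 -m handwheel '[[[0,0,-0.1,0,0],[0,0,-0.1,0,0],[0,0,0,0,0]]]'; done; python3 -m handwheel '[[[0,0,-0.1,0,0],[0,0,0,0,0]]]'
```

```text
time_s: 9.0
eef_pos: [0.5559, 0.1683, 0.1871]
ee_rot: [0.262, -3.13, 0.0]
contact_force: [0.4, -0.5, -1.8]
width: 0.0149
finger_force: 59.9
time_s: 9.25
eef_pos: [0.5559, 0.1683, 0.1862]
ee_rot: [0.262, -3.13, 0.0]
contact_force: [-1.1, 0.5, -1.8]
width: 0.0149
finger_force: 59.9
```

```bash
python3 -m handwheel '[[[0,0,-0.1,0,0],[0,0,-0.1,0,0],[0,0,0,0,0]]]'; python3 -m handwheel '[[[0,0,-0.1,0,0],[0,0,-0.1,0,0],[0,0,0,0,0]]]'
```

```text
time_s: 9.62
eef_pos: [0.5559, 0.1683, 0.1841]
ee_rot: [0.262, -3.13, 0.0]
contact_force: [-0.7, -0.3, -1.1]
width: 0.0146
finger_force: 59.9
time_s: 10.0
eef_pos: [0.5562, 0.1683, 0.1828]
ee_rot: [-0.262, 3.13, -0.0]
contact_force: [-1.3, -0.4, 3.7]
width: 0.0148
finger_force: 60.5
```

```bash
python3 -m handwheel '[[[0,0,-0.2,0,0],[0,0,-0.2,0,0],[0,0,0,0,0]]]'; python3 -m handwheel '[[[0,0,-0.2,0,0],[0,0,-0.2,0,0],[0,0,0,0,0]]]'
```

```text
time_s: 10.38
eef_pos: [0.5562, 0.1683, 0.1789]
ee_rot: [-0.262, 3.13, -0.0]
contact_force: [-2.7, -0.4, 6.2]
width: 0.0147
finger_force: 61.1
time_s: 10.75
eef_pos: [0.5563, 0.1683, 0.1755]
ee_rot: [-0.262, 3.13, -0.0]
contact_force: [-4.8, -1.2, 10.6]
width: 0.0142
finger_force: 61.5
```

```bash
python3 -m handwheel '[[[-0.08,0,0,0,0],[0,0,-0.2,0,0],[0,0,-0.1,0,0],[0,0,0,0,0]]]'
```

```text
time_s: 11.25
eef_pos: [0.5562, 0.1683, 0.1734]
ee_rot: [-0.261, 3.128, -0.0]
contact_force: [-3.8, -1.8, 12.0]
width: 0.0147
finger_force: 61.8
```

```bash
python3 -m handwheel '[[[-0.05,0,-0.2,0,0],[0,0,0,0,0]]]';  python3 -m handwheel '[[[0,0,0,-5,0],[0,0,0,-5,0],[0,0,0,0,0]]]'; python3 -m handwheel '[[[0,0,0,-5,0],[0,0,0,-5,0],[0,0,0,0,0]]]'
```

```text
time_s: 11.5
eef_pos: [0.5562, 0.1683, 0.1719]
ee_rot: [-0.261, 3.127, -0.0]
contact_force: [-3.3, -2.1, 14.2]
width: 0.0145
finger_force: 62.0
time_s: 11.88
eef_pos: [0.5567, 0.1685, 0.1723]
ee_rot: [0.014, 3.136, 0.001]
contact_force: [-1.6, -0.8, 12.9]
width: 0.0151
finger_force: 61.9
time_s: 12.25
eef_pos: [0.5569, 0.1685, 0.1723]
ee_rot: [0.287, 3.123, 0.002]
contact_force: [-0.8, -0.8, 14.4]
width: 0.0149
finger_force: 61.9
```

```bash
python3 -m handwheel '[[[0,0,0,-6,0],[0,0,0,-6,0],[0,0,0,-6,0],[0,0,0,-6,0],[0,0,0,0,0]]]';  python3 -m handwheel '[[[0,0,0,-6,0],[0,0,0,-6,0],[0,0,0,-6,0],[0,0,0,-6,0],[0,0,0,0,0]]]'; python3 -c "
from h import *
S=telemetry.sense();r=R.from_rotvec(S['ee_rot']).as_matrix();print(np.arctan2(r[1,1],r[0,1]),S['moment'])"
```

```text
time_s: 12.88
eef_pos: [0.5572, 0.1686, 0.1725]
ee_rot: [0.93, 2.995, 0.004]
contact_force: [-1.1, -1.6, 13.4]
width: 0.0147
finger_force: 61.9
time_s: 13.5
eef_pos: [0.5571, 0.1684, 0.1724]
ee_rot: [1.533, 2.736, 0.006]
contact_force: [-2.1, -0.5, 12.0]
width: 0.0148
finger_force: 61.9
0.5493423505333948 [-0.14083528  0.19980808 -0.15221528]
```

```bash
cat > m.py <<'E'
from h import *
S=telemetry.sense();r=R.from_rotvec(S['ee_rot']).as_matrix();print('yaw',np.arctan2(r[1,1],r[0,1]),'turned',1.736-np.arctan2(r[1,1],r[0,1]),S['moment'])
E
python3 -m handwheel '[[[0,0,0,-3,0],[0,0,0,-3,0],[0,0,0,0,0]]]';python3 m.py;  python3 -m handwheel '[[[0,0,0,-2,0],[0,0,0,-2,0],[0,0,0,0,0]]]'; python3 m.py
```

```text
time_s: 13.88
eef_pos: [0.5569, 0.1683, 0.1723]
ee_rot: [1.673, 2.653, 0.005]
contact_force: [-1.7, -1.6, 13.1]
width: 0.0148
finger_force: 61.9
yaw 0.44541232627541066 turned 1.2905876737245894 [-0.28460557  0.34783263 -0.02809107]
time_s: 14.25
eef_pos: [0.5568, 0.1682, 0.1723]
ee_rot: [1.765, 2.594, 0.005]
contact_force: [-1.5, -3.2, 13.1]
width: 0.0146
finger_force: 62.0
yaw 0.375805572972414 turned 1.360194427027586 [-0.31986561  0.35434094  0.00913598]
```

```bash
python3 -m handwheel '[[[0,0,0,-1.5,0],[0,0,0,-1,0],[0,0,0,0,0]]]';python3 m.py;  python3 -m handwheel '[[[0,0,0.1,0,0],[0,0,0.1,0,0],[0,0,0.1,0,0],[0,0,0,0,0]]]'; python3 m.py;  python3 -m handwheel '[[[0,0,0.1,0,0],[0,0,0.1,0,0],[0,0,0,0,0]]]'
```

```text
time_s: 14.62
eef_pos: [0.5568, 0.1682, 0.1722]
ee_rot: [1.821, 2.555, 0.005]
contact_force: [-0.8, -1.5, 13.0]
width: 0.0148
finger_force: 62.0
yaw 0.33245299459481853 turned 1.4035470054051815 [-0.34204935  0.3868124   0.03855018]
time_s: 15.12
eef_pos: [0.5567, 0.1682, 0.1747]
ee_rot: [1.821, 2.555, 0.005]
contact_force: [-1.2, -0.9, 10.9]
width: 0.0149
finger_force: 61.6
yaw 0.3325910901140665 turned 1.4034089098859335 [-0.25697369  0.04849396  0.03969019]
time_s: 15.5
eef_pos: [0.5567, 0.1682, 0.1764]
ee_rot: [1.821, 2.555, 0.005]
contact_force: [1.0, -1.4, 9.9]
width: 0.015
finger_force: 61.4
```

```bash
python3 -m handwheel '[[[0,0,0.1,0,0],[0,0,0.1,0,0],[0,0,0,0,0]]]'; python3 -m handwheel '[[[0,0,0.1,0,0],[0,0,0.1,0,0],[0,0,0,0,0]]]'; python3 m.py
```

```text
time_s: 15.88
eef_pos: [0.5567, 0.1682, 0.1782]
ee_rot: [1.821, 2.555, 0.005]
contact_force: [1.2, -1.6, 8.5]
width: 0.0149
finger_force: 61.1
time_s: 16.25
eef_pos: [0.5566, 0.1682, 0.1795]
ee_rot: [1.821, 2.555, 0.004]
contact_force: [4.5, -0.9, 5.6]
width: 0.0148
finger_force: 60.7
yaw 0.33230758426880275 turned 1.4036924157311972 [-0.19285044 -0.94291371 -0.03968385]
```

```bash
python3 -m handwheel '[[[0,0,0,0,0.6],[0,0,0,0,0.6],[0,0,0,0,0.6],[0,0,0,0,0.6]]]'; python3 -m handwheel '[[[0,0,1,0,0.6],[0,0,3,0,0.6],[0,0,5,0,0.6],[0,0,5,0,0.6],[-3,-5,3,0,0.6],[-3,-6,0,0,0.6],[0,-6,0,0,0.6],[0,-6,0,0,0.6]]]'
python3 - <<'E'
from h import *
t=grab('top','top4');s=grab('side','side4')
a=cv2.resize(t['pixels'][180:250,125:210],None,fx=4.4,fy=4.4,interpolation=2); b=cv2.resize(s['pixels'][220:330,215:325],None,fx=3.6,fy=3.6,interpolation=2)
H=max(a.shape[0],b.shape[0]); pad=lambda i:cv2.copyMakeBorder(i,0,H-i.shape[0],0,0,0)
o=np.hstack([pad(a),pad(b)]); print(a.shape); cv2.imwrite('pics/crop4.png',o)
for n,c in(('t',t),('s',s)):
    h=cv2.cvtColor(c['pixels'],cv2.COLOR_BGR2HSV); m=cv2.inRange(h,(20,150,60),(38,255,255)); x0,y0,x1,y1=(140,190,195,235) if n=='t' else (235,225,305,310)
    k=m[y0:y1,x0:x1]; p=cv2.findNonZero(k).reshape(-1,2)+[x0,y0]; print(n,len(p),p.min(0),p.max(0),p.mean(0),cv2.boxPoints(cv2.minAreaRect(p.astype(np.float32))).tolist())
    for dz in(-.005,-.009): print(dz,onplane(c,*p.mean(0),.15+dz+.06))
    print([np.round(proj(c,[.555,.168,.15-d+.06]),1) for d in(.005,.009,.014)])
E
```

```text
time_s: 16.75
eef_pos: [0.5543, 0.1683, 0.1778]
ee_rot: [-1.823, -2.558, 0.001]
contact_force: [-0.3, 0.5, -0.3]
width: 0.0511
finger_force: 0.0
time_s: 17.75
eef_pos: [0.4978, -0.0568, 0.3484]
ee_rot: [1.821, 2.557, 0.002]
contact_force: [1.7, -0.0, -0.5]
width: 0.0514
finger_force: 0.0
(308, 374, 3)
t 205 [147 205] [173 219] [159.6 211.8] [[146.1000213623047, 212.3000030517578], [171.00001525878906, 204.00001525878906], [173.40000915527344, 211.2000274658203], [148.50001525878906, 219.50001525878906]]
-0.005 [0.55361662 0.16754127 0.205     ]
-0.009 [0.5539417  0.16850781 0.201     ]
[array([159.4, 211.2]), array([159.8, 211.3]), array([160.3, 211.5])]
s 453 [261 260] [276 297] [268.61147903 278.50110375] [[258.29412841796875, 260.8235168457031], [271.10589599609375, 257.9764709472656], [279.4588623046875, 295.5647277832031], [266.6470947265625, 298.4117736816406]]
-0.005 [0.55240735 0.18841662 0.205     ]
-0.009 [0.55308634 0.18467884 0.201     ]
[array([269., 269.]), array([269.1, 270.7]), array([269.1, 273. ])]
```

View pics/crop4.png

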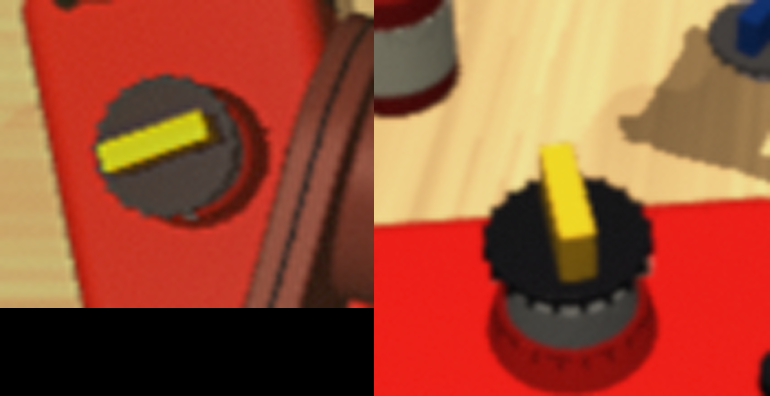

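```bash
python3 - <<'E'
from h import *
t=load('top4');s=load('side4')
A=onplane(t,147.3,215.9,.201);B=onplane(t,172.2,207.6,.201);d=A-B;print('yaw',np.arctan2(d[1],d[0]),np.linalg.norm(d)); u=d/np.linalg.norm(d)
for dep in(.004,.009,.013):
    c=np.array([.555,.1685,.15-dep]); e=c+.029*u; f=c-.029*u
    print(dep,[np.round(proj(s,p+[0,0,z]),1) for p,z in((e,.06),(e,.03),(f,.06))], 'plate near/far',[np.round(proj(s,c+[0,.038*k,z]),1) for k,z in((1,.022),(-1,.03))])
E
```

```text
yaw 1.8932508108998565 0.06050613690805772
0.004 [array([272.1, 282.1]), array([272.4, 295.3]), array([266. , 256.3])] plate near/far [array([265.7, 303.2]), array([272.8, 265.4])]
0.009 [array([272.1, 284.3]), array([272.5, 297.4]), array([266.1, 258.5])] plate near/far [array([265.8, 305.3]), array([272.9, 267.5])]
0.013 [array([272.2, 286.1]), array([272.5, 299.1]), array([266.1, 260.2])] plate near/far [array([265.9, 307. ]), array([272.9, 269.1])]
```

```bash
python3 -c "
from h import *
print(arm.finish_job())"
```

```text
the job is handed in; nothing more can be done
None
```

The black cap is in the red tank's neck, pressed down, turned about 1.40 rad clockwise and released; the final pictures and the lift forces fit it being locked about 9 mm below the rim, and I handed the job in at about 18 s, but the judge gave no verdict.

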